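# Prop and hold the bath's splash shield

## Robot

A 6-joint arm with a two-finger parallel gripper is mounted at the origin on the work surface. World frame = base frame: x ahead of the robot, y to its left, z up, the work surface at z = 0. Lengths are in m, angles in degrees, forces in N, time in s.
With the tool pointing down it reaches from about 0.4 to 0.825 m from the base axis. Payload 7 kg.
Tool frame: the origin (TCP) lies between the finger pads; the fingertips stand 14 mm ahead of it and the grasp point (between the pads) lies 5 mm behind it (r.tips_ahead is the distance from the TCP to the fingertips, in m); z points along the fingers, y is the direction in which the jaws open and shut (so a half turn about z gives the same grasp; the last joint's range is limited). The gripper opens to 88 mm and grips with 3 to 60 N. Pads are 19 mm wide; open, the fingers measure 130 mm over their backs; the gripper's body (78 mm by 193 mm) begins 47 mm behind the grasp point.
Start: joints at [-58.207, 20.546, 0.682, 0, -70.136, -16.507], TCP at [0.178, -0.651, 0.241] pointing down, gripper open.
Joint ranges: [-176.03, 176.03], [-82.01, 121.73], [-58.28, 71.71], [-173.87, 95.51], [-174.79, -0.11], [-173.66, 173.66]. Speed limits (degrees/s): [136.94, 136.94, 172.46, 180, 180, 180].

## Interface

Orientations are given as [roll, pitch, yaw] about the fixed x, y, z axes, in that order (R = Rz(yaw) Ry(pitch) Rx(roll)).
In Python, from plant import r gives the robot as it stands.
- The arm moves only by the tool apply_moves, never from a script. Its arguments are lists of equal length, an entry for each row: "slide": the shift along the tool's x, y, z as a fraction of full scale, a list of three; "turn": the turn, a rotation vector about the tool's x, y, z as a fraction of full scale, a list of three; "jaw": the closure, from 0 (fully open) to 1 (shut). In form: {"slide": [[dx, dy, dz], ...], "turn": [[wx, wy, wz], ...], "jaw": [jaw, ...]}. A call has 1 to 8 rows; each row shifts and turns the commanded pose from where the row before left it, along the tool's axes as they then stand; what a row does not reach is not made up. Full scale, the value 1, is 0.1 m for a shift and 1.5 rad for a turn. A row lasts 1/10 s, in which the tool goes at most 50 mm and 8.59 degrees, less where a joint would pass 70% of its speed; a pose out of reach is approached as far as the arm can. A call with a number of a shift or a turn outside -1 to 1 is refused whole. A call with a gripper value outside its range is refused whole. The fingers move at their own pace and stop on an object; "newtons" is the grip in N (left out, the last holds). Time passes only in rows, so rows that do not move let the fingers close. It gives the time, the measured TCP pose, the force and the opening at its end, in the units of the state.
- r.get_state(): the state, without advancing time (a new reading comes with each control period).
- r.capture(name): name is "scene" or "top" or "wrist"; returns a dict with "pixels" (480x640x3 uint8, blue, green, red), "depth" (480x640 float32, m along the optical axis (not along the pixel's ray), 0 where there is no reading), "fx", "fy", "cx", "cy" (pixels), "rvec" (rotation vector, rad) and "tvec" (3), from world to camera coordinates, as OpenCV has them. Camera axes: x right, y down, z forward; pixel columns grow to the right and rows downward; lengths in m; the calibration is good to about 2 mm. A picture is of the moment at which its call begins.
- r.close_job(): hands the job in, once; it reports no verdict.
The state is a dict: "time_s": time; "joints": joint angles; "qd": joint speeds; "joint_torque": joint torques, N m; "tcp_pos": TCP position; "eef_rot": TCP orientation; "contact_force": force on the tool from outside, world axes, zero at the start; "moment": the same for the moment, N m; "gripper_width": finger opening in m.
Only numpy, scipy, OpenCV 4.12 (cv2) and the standard library are available. Lean on these libraries where they do the work, as an engineer would, in place of code of your own. Each camera call takes 0.05 s, during which the arm holds its last target.

## Task

The clear splash shield leans on the metal bath, kickstand folded. While it still leans there, swing the kickstand down over centre to its stop; then grip the blue carry handle on top and bring the shield upright onto its two feet and the kickstand's foot, without lifting it or dragging its feet away. Finish while holding it by the handle, upright, still and clear of the bath, so that it cannot tip while a colleague screws it down; leave the bottle, tip box and tube rack alone.

Things in the scene. Friction and masses are not known exactly. Their poses are not given: they have to be found in the camera images.
- metal_bath: White block heater (metal bath) with a steel rim and a black block with twelve wells, 240 (its x) x 300 (its y) x 160 mm high, too heavy to move. Origin: centre of its underside, on the bench. The shield leans on the top edge of its -x face.
- shield: Splash shield, loose, about 0.9 kg: aluminium frame 18 mm thick, 320 mm wide, 260 mm high, two clear panes with an aluminium mullion between; two grippy black rubber feet 18 mm thick reaching to y = +-190 mm; a clear visor jutting 117 mm to +x, 256 mm up. Origin: centre of the underside between the feet. Axes: x towards the bath side, y along the width, z up the frame. Kickstand on the -x side.
- shield_base (a point): The shield's origin and axes again. At the start the shield leans towards the bath by 0.30 rad, turned about the bath-side lower edge of its feet (9 mm to +x of this point); it is raised by turning it back about that edge until its z is vertical. The visor's weight tips it back onto the bath if let go.
- shield_handle (a point): Centre of the blue grip of the carry handle on top of the shield: a round bar along the shield's y, 20 mm in diameter, 96 mm long, between steel posts at y = +-62 mm. 312 mm up the shield from its origin, 52 mm above the top of the frame. Axes as the shield's. The bar does not turn on its posts.
- kick_hub (a point): Pivot of the kickstand, on a stub that sticks out of the mullion on the -x side: at x = -42, y = 0, z = 110 mm in the shield's own frame. Axes as the shield's. A small coil spring joins the leg to a lug on the mullion just above the hub.
- kick_foot (a point): Centre of the round end (radius 10 mm) of the kickstand, 125 mm from the pivot. The leg is a steel rod 12 mm in diameter; its last 38 mm are an orange rubber foot 20 mm in diameter. Folded it lies level along the shield's +y, its axis 33 mm out from the frame. At the stop, with the shield upright, the foot just stands on the bench (this point 10 mm above it).
- kickstand (a joint): Angle (rad): 0 folded, 1.83 at its stop. At angle q the foot is, in the shield's frame, at the pivot + 125 mm x (-0.565 sin q, cos q, -0.825 sin q): it swings down and out from +y to just past straight down (1.57). An over-centre spring holds it folded (about 1.5 N down on the foot starts it); beyond about 0.95 rad it throws the leg by itself to the stop and keeps it there.
- reagent_bottle: Bystander: amber glass bottle with a blue cap, 68 mm in diameter, 125 mm high. Origin: centre of its underside.
- tip_box: Bystander: closed pipette-tip box, white with a blue lid, 84 x 120 x 61 mm. Origin: centre of its underside.
- tube_rack: Bystander: white rack 60 x 140 mm with small capped tubes, 70 mm high. Origin: centre of its underside.

How it is judged:
By the outcome, as a careful person would: the job done as asked, in the order asked, and still so for the second after the job is handed in, while the arm keeps its last pose, push and grip.
It also fails if it takes over 51 s, if anything falls off the work surface, if the arm or the gripper's body presses on something with over 40 N, if the wrist force passes 120 N, or if a joint passes its speed limit or range.

## Working session

There is one attempt and no reset: what is moved stays moved. The work goes in short steps, Python scripts to look and compute and a tool call to move; the robot and the scene stay as the last step left them, time stands still between calls to the robot, and variables do not carry over. Pictures are saved under pics/ and viewed, and the job is handed in when it is done.

Besides the shell and the picture viewer there is one more tool, called after "Emit:" by a JSON object that holds its "name" and its "arguments". apply_moves: Moves the arm, as the interface text tells. Shift numbers are shares of 0.1 m and turn numbers shares of 1.5 rad, none past 1 either way. Its arguments: {"type":"object","properties":{"slide":{"type":"array"},"turn":{"type":"array"},"jaw":{"type":"array"},"newtons":{"type":"number"}},"required":["slide","turn","jaw"]}

```bash
ls; mkdir -p pics; python3 - <<'E'
from plant import r
import cv2,pickle
for n in ["scene","top","wrist"]:
    c=r.capture(n); pickle.dump(c,open(f"pics/{n}0.pkl","wb")); cv2.imwrite(f"pics/{n}0.png",c["pixels"]); print(n,c["fx"],c["rvec"],c["tvec"])
print(r.get_state())
E
```

```text
pics
scene 612.5667359268562 [ 2.33973603  1.64601611 -0.26825352] [-0.22799455 -0.41698537  1.497505  ]
top 536.8238768677417 [ 2.11775228 -2.15305637  0.18204362] [0.05895525 0.58419134 1.28504429]
wrist 361.21700770154735 [-1.77733336 -2.32726133 -0.37039705] [ 0.67387503 -0.03856799  0.39127047]
{'time_s': 0.15, 'joints': array([-5.82070010e+01,  2.05825338e+01,  6.45127341e-01, -1.29299871e-02,
       -7.01372630e+01, -1.65069810e+01]), 'qd': array([ 0.02215047, -0.26645743,  0.23578701,  0.12817039,  0.06685433,
       -0.08375387]), 'joint_torque': array([-1.21223908e-03, -5.83274639e+01,  2.93288630e+01,  7.00117931e+00,
        8.77478218e-03, -1.34824509e-04]), 'tcp_pos': array([ 0.17782309, -0.65078003,  0.23983202]), 'eef_rot': array([ 1.79924954e+02, -9.56206465e-03, -1.64718377e+02]), 'contact_force': array([ 0.10701518, -0.04486732, -0.59853664]), 'moment': array([ 0.03750395, -0.03512703,  0.03170348]), 'gripper_width': 0.08801833063176108}
```

View pics/scene0.png

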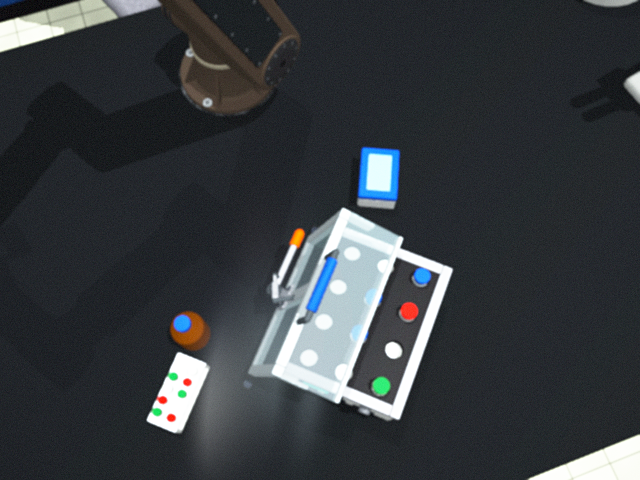

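View pics/top0.png

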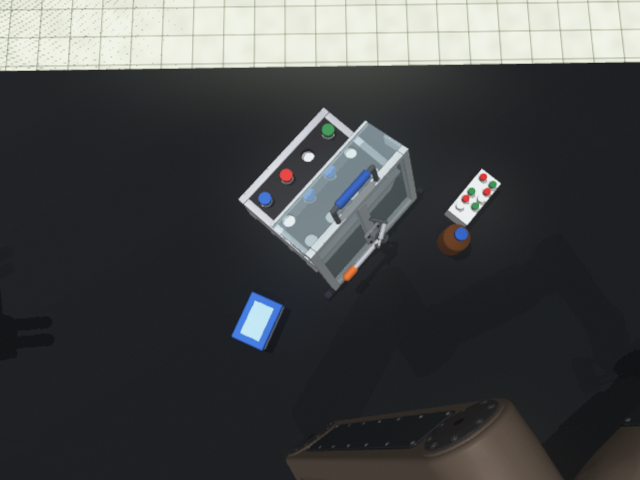

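View pics/wrist0.png

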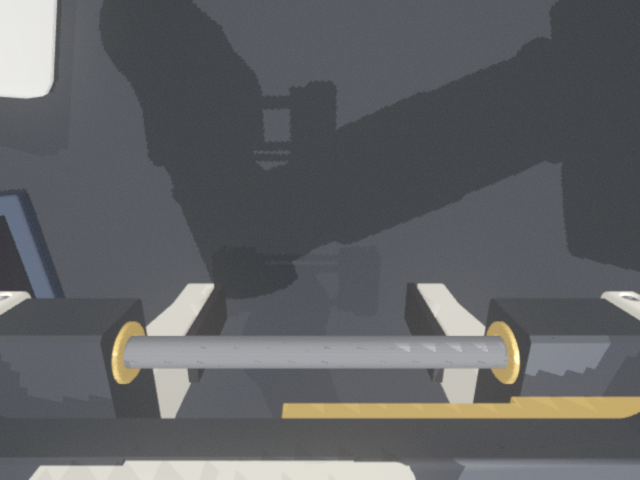

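The scene picture shows the blue handle at about (322,285), the orange foot at (298,238), the bottle at (190,330) and the rack at (178,392). The top picture shows the handle at about (353,188), the foot at (350,272) and the hub at (377,235). Now I'll measure.

```bash
cat > h.py <<'E'
import numpy as np,cv2,pickle
from scipy.spatial.transform import Rotation as R
def w2c(c): return cv2.Rodrigues(np.array(c["rvec"],float))[0],np.array(c["tvec"],float).ravel()
def ray(c,u,v):
    M,t=w2c(c); d=M.T@np.array([(u-c["cx"])/c["fx"],(v-c["cy"])/c["fy"],1.]); return -M.T@t,d
def pts(c,mask):
    v,u=np.nonzero(mask&(c["depth"]>0)); z=c["depth"][v,u]; M,t=w2c(c)
    P=np.c_[(u-c["cx"])/c["fx"]*z,(v-c["cy"])/c["fy"]*z,z]; return (P-t)@M
def onz(c,u,v,z):
    o,d=ray(c,u,v); return o+d*(z-o[2])/d[2]
def tri(r1,r2):
    A=np.c_[r1[1],-r2[1]]; s=np.linalg.lstsq(A,r2[0]-r1[0],rcond=None)[0]
    a=r1[0]+s[0]*r1[1]; b=r2[0]+s[1]*r2[1]; return (a+b)/2,np.linalg.norm(a-b)
def proj(c,P):
    return cv2.projectPoints(np.atleast_2d(np.array(P,float)),np.array(c["rvec"],float),np.array(c["tvec"],float),np.array([[c["fx"],0,c["cx"]],[0,c["fy"],c["cy"]],[0,0,1.]]),None)[0][:,0]
def hsv(c): return cv2.cvtColor(c["pixels"],cv2.COLOR_BGR2HSV)
def blob(c,lo,hi,box):
    m=cv2.inRange(hsv(c),np.array(lo),np.array(hi))>0
    b=np.zeros_like(m); x0,y0,x1,y1=box; b[y0:y1,x0:x1]=1
    return m&b
E
python3 - <<'E'
from h import *
C={n:pickle.load(open(f"pics/{n}0.pkl","rb")) for n in["scene","top"]}
hb={"scene":(295,245,345,330),"top":(325,160,385,218)}
ob={"scene":(285,222,310,256),"top":(335,258,362,285)}
for nm,lo,hi,bx in [("handle",(100,140,40),(125,255,255),hb),("foot",(3,150,80),(18,255,255),ob)]:
    ends=[]
    for n in C:
        m=blob(C[n],lo,hi,bx[n]); P=pts(C[n],m)
        (cx,cy),(w,h),a=cv2.minAreaRect(np.argwhere(m)[:,::-1].astype(np.float32))
        print(nm,n,m.sum(),(cx,cy),(w,h),a,"med",np.median(P,0))
        p=np.argwhere(m)[:,::-1].astype(float); c0=p.mean(0); d=np.linalg.svd(p-c0,full_matrices=False)[2][0]; s=(p-c0)@d
        e=[c0+d*s.min(),c0+d*s.max()]; 
        e.sort(key=lambda q:q[1]); ends.append(e+[c0]); print(e)
    # scene top-> smaller v is nearer robot; top view larger v is nearer robot
    for i,j in [(0,1),(1,0),(2,2)]: print(tri(ray(C["scene"],*ends[0][i]),ray(C["top"],*ends[1][j])))
# bath: white pixels near z=.16
for n in C:
    c=C[n]; m=np.ones((480,640),bool); P=pts(c,m); k=(abs(P[:,2]-.160)<.006)&(P[:,0]>.3)
    Q=P[k]; print(n,k.sum()); 
    if k.sum()>50:
        print(cv2.minAreaRect(Q[:,:2].astype(np.float32)))
# bystanders
for nm,b,lo,hi in [("tip",(355,140,405,212),0.05,.075),("bottle",(165,305,215,355),.1,.14),("rack",(140,345,215,440),.05,.09)]:
    m=np.zeros((480,640),bool); m[b[1]:b[3],b[0]:b[2]]=1
    P=pts(C["scene"],m); P=P[(P[:,2]>lo)&(P[:,2]<hi)]; print(nm,len(P),cv2.minAreaRect(P[:,:2].astype(np.float32)),P[:,2].max())
E
```

```text
handle scene 618 (321.59619140625, 284.02703857421875) (11.366133689880371, 57.55898666381836) 22.036226272583008 med [0.65766787 0.0044209  0.30815039]
[array([332.68465326, 257.45114682]), array([310.52769262, 310.55111441])]
handle top 391 (352.58563232421875, 188.6270751953125) (8.547882080078125, 45.63825988769531) 41.987213134765625 med [0.65410009 0.00377418 0.30855861]
[array([367.75836987, 171.56951909]), array([337.35105926, 205.63555829])]
(array([0.62023634, 0.03663578, 0.3065501 ]), np.float64(0.0014887274975949683))
(array([ 0.69203842, -0.02762271,  0.30192299]), np.float64(0.0006825044166168217))
(array([0.65616118, 0.00454504, 0.30248005]), np.float64(0.0006007361023514644))
foot scene 141 (297.458740234375, 237.09278869628906) (11.676482200622559, 19.494647979736328) 23.96249008178711 med [0.5013749  0.01033975 0.124625  ]
[array([301.24121752, 228.10345619]), array([293.53000251, 246.08285517])]
foot top 120 (349.25, 273.25) (7.77817440032959, 15.55634880065918) 45.0 med [0.50297964 0.00662869 0.12807559]
[array([354.68889603, 267.71758526]), array([344.19911734, 2
[... 204 characters left out ...]
763852, 0.12163556]), np.float64(0.0014132469156878725))
scene 7947
((0.6959991455078125, 0.04770548641681671), (0.30079635977745056, 0.31673359870910645), 48.92070388793945)
top 4481
((0.694655179977417, 0.047573432326316833), (0.29977989196777344, 0.31953534483909607), 48.1243782043457)
tip 1939 ((0.4024873375892639, 0.2309003472328186), (0.08437879383563995, 0.12361078709363937), 65.20928955078125) 0.06928994125222415
bottle 296 ((0.5975432991981506, -0.2553885877132416), (0.03520115837454796, 0.03677668049931526), 36.98702621459961) 0.12965339701364167
rack 1326 ((0.6936243772506714, -0.3045624792575836), (0.060891374945640564, 0.16631251573562622), 49.30918502807617) 0.07809097002358598
```

```bash
cat >> h.py <<'E'
yaw=np.deg2rad(138.2-90)
XH=np.array([np.cos(yaw),np.sin(yaw),0]); YH=np.array([-np.sin(yaw),np.cos(yaw),0]); ZH=np.array([0,0,1.])
HND=np.array([0.6561,0.0045,0.3015])
E0=np.array([*(HND-.0836*XH)[:2],0])
def L2W(p): return E0+p[0]*XH+p[1]*YH+np.array([0,0,p[2]])
def W2L(P): d=np.array(P)-E0; return np.array([d@XH,d@YH,d[2]])
def sh(p,lean=.3): # shield frame -> world
    x,y,z=p[0]-.009,p[1],p[2]; c,s=np.cos(lean),np.sin(lean)
    return L2W([x*c+z*s,y,-x*s+z*c])
def Rst(st): return R.from_euler('xyz',st["eef_rot"],degrees=True)
def plan(st,P,Rt,n,p0=None,R0=None):
    "n even rows from state to P, Rt"
    p=np.array(st["tcp_pos"]) if p0 is None else p0; q=Rst(st) if R0 is None else R0
    w=(q.inv()*Rt).as_rotvec()/n; S=[];T=[]
    for i in range(n):
        S.append((q.inv().apply((P-p)/(n-i))/.1).round(3).tolist()); T.append((w/1.5).round(4).tolist())
        p=p+(P-p)/(n-i); q=q*R.from_rotvec(w)
    return S,T
def Rdown(ydir): # tool down, tool y along ydir
    z=-ZH; x=np.cross(ydir,z); return R.from_matrix(np.c_[x,ydir,z])
E
python3 - <<'E'
from h import *
from plant import r
C={n:pickle.load(open(f"pics/{n}0.pkl","rb")) for n in["scene","top"]}
for n in C: print(n,proj(C[n],[sh((0,.19,.009)),sh((0,-.19,.009)),sh((-.042,0,.11)),sh((-.042,.125,.11)),sh((0,0,.312))]).round().tolist())
st=r.get_state()
P=L2W([-.013,.105,.22]); print(P)
S,T=plan(st,P,Rdown(YH),16)
for a,b in zip(S,T): print(a,b)
E
```

```text
scene [[316.0, 226.0], [245.0, 389.0], [274.0, 289.0], [299.0, 233.0], [321.0, 284.0]]
top [[326.0, 298.0], [421.0, 187.0], [381.0, 236.0], [347.0, 276.0], [352.0, 189.0]]
[0.51343798 0.00247293 0.22      ]
[-0.31, 0.339, 0.013] [0.0001, 0.0, -0.0239]
[-0.322, 0.327, 0.013] [0.0001, 0.0, -0.0239]
[-0.333, 0.315, 0.013] [0.0001, 0.0, -0.0239]
[-0.345, 0.303, 0.013] [0.0001, 0.0, -0.0239]
[-0.355, 0.291, 0.013] [0.0001, 0.0, -0.0239]
[-0.365, 0.278, 0.013] [0.0001, 0.0, -0.0239]
[-0.375, 0.264, 0.013] [0.0001, 0.0, -0.0239]
[-0.384, 0.251, 0.013] [0.0001, 0.0, -0.0239]
[-0.393, 0.237, 0.013] [0.0001, 0.0, -0.0239]
[-0.401, 0.223, 0.013] [0.0001, 0.0, -0.0239]
[-0.409, 0.208, 0.013] [0.0001, 0.0, -0.0239]
[-0.416, 0.193, 0.012] [0.0001, 0.0, -0.0239]
[-0.423, 0.178, 0.012] [0.0001, 0.0, -0.0239]
[-0.429, 0.163, 0.012] [0.0001, 0.0, -0.0239]
[-0.435, 0.147, 0.012] [0.0001, 0.0, -0.0239]
[-0.44, 0.132, 0.012] [0.0001, 0.0, -0.0239]
```

Emit:
{"name": "apply_moves", "arguments": {"slide": [[-0.31,0.34,0],[-0.32,0.33,0],[-0.33,0.315,0],[-0.345,0.3,0],[-0.355,0.29,0],[-0.365,0.28,0],[-0.375,0.265,0],[-0.385,0.25,0]], "turn": [[0,0,-0.024],[0,0,-0.024],[0,0,-0.024],[0,0,-0.024],[0,0,-0.024],[0,0,-0.024],[0,0,-0.024],[0,0,-0.024]], "jaw": [1,1,1,1,1,1,1,1], "newtons": 20}}

```text
time_s: 0.95
tcp_pos: [0.3454, -0.3226, 0.2406]
eef_rot: [-180.0, 0.0, -148.1]
contact_force: [1.8, -0.4, 0.4]
gripper_width: 0.0291
```

Emit:
{"name": "apply_moves", "arguments": {"slide": [[-0.39,0.24,0],[-0.4,0.22,0],[-0.41,0.21,0],[-0.415,0.19,0],[-0.42,0.18,0],[-0.43,0.16,0],[-0.3,0.1,0],[0,0,0]], "turn": [[0,0,-0.024],[0,0,-0.024],[0,0,-0.024],[0,0,-0.024],[0,0,-0.024],[0,0,-0.024],[0,0,-0.024],[0,0,-0.024]], "jaw": [1,1,1,1,1,1,1,1]}}

```text
time_s: 1.75
tcp_pos: [0.4863, -0.0488, 0.2403]
eef_rot: [180.0, 0.0, -131.4]
contact_force: [-0.8, -1.5, -0.0]
gripper_width: 0.0007
```

```bash
python3 - <<'E'
from h import *
from plant import r
st=r.get_state(); print(st); print(W2L(st["tcp_pos"]))
for n in["wrist"]:
    c=r.capture(n); cv2.imwrite(f"pics/{n}1.png",c["pixels"]); pickle.dump(c,open(f"pics/{n}1.pkl","wb"))
P=L2W([-.013,.105,.16]);
S,T=plan(st,P,Rdown(YH),4)
for a,b in zip(S,T): print(a,b)
E
```

```text
{'time_s': 1.75, 'joints': array([ 1.73756235e+01,  2.77438885e+00, -2.21515461e+01, -6.49140240e-03,
       -6.50752176e+01, -5.88025395e+01]), 'qd': array([-2.61351121, -1.15470036, -1.70728475, -0.12097204, -0.81515355,
       23.24304386]), 'joint_torque': array([  1.66979425, -31.24347925,  28.99140716,   6.73001066,
         0.1170597 ,  -1.30082645]), 'tcp_pos': array([ 0.48627439, -0.04876963,  0.24025162]), 'eef_rot': array([ 1.79994367e+02,  2.06330571e-03, -1.31429652e+02]), 'contact_force': array([-0.81541482, -1.47008259, -0.03206918]), 'moment': array([-0.07538114,  0.17266256, -0.0338048 ]), 'gripper_width': 0.0006917934186036693}
[-0.06930551  0.09109498  0.24025162]
[-0.141, 0.034, 0.201] [0.0, 0.0, 0.0011]
[-0.141, 0.034, 0.201] [0.0, 0.0, 0.0011]
[-0.141, 0.034, 0.201] [0.0, 0.0, 0.0011]
[-0.141, 0.035, 0.201] [0.0, 0.0, 0.0011]
```

View wrist.

View pics/wrist1.png

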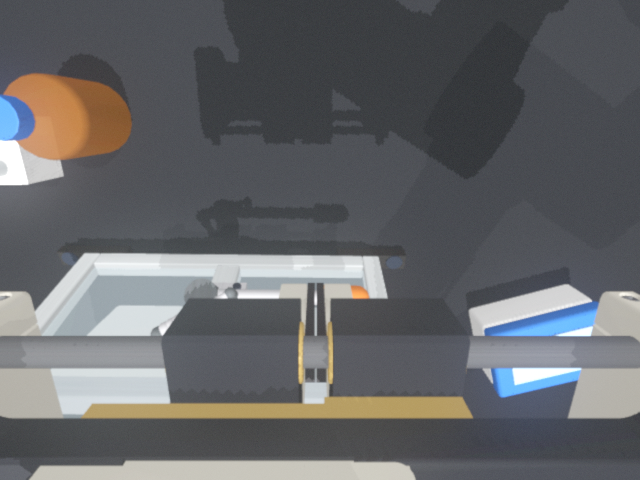

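Emit:
{"name": "apply_moves", "arguments": {"slide": [[-0.14,0.035,0.2],[-0.14,0.035,0.2],[-0.14,0.035,0.2],[-0.14,0.035,0.15],[0,0,0]], "turn": [[0,0,0],[0,0,0],[0,0,0],[0,0,0],[0,0,0]], "jaw": [1,1,1,1,1]}}

```text
time_s: 2.3
tcp_pos: [0.5107, -0.0004, 0.1634]
eef_rot: [179.9, -0.2, -131.7]
contact_force: [0.3, 0.1, -0.6]
gripper_width: 0.0009
```

```bash
python3 - <<'E'
from h import *
from plant import r
for n in["scene","top"]:
    c=r.capture(n); cv2.imwrite(f"pics/{n}2.png",cv2.resize(c["pixels"][120:360,200:520],(800,600)))
st=r.get_state(); print(W2L(st["tcp_pos"]),st["eef_rot"],st["contact_force"])
E
```

```text
[-0.01703716  0.1042558   0.16546449] [ 1.79979620e+02 -5.86012066e-02 -1.31728031e+02] [0.48452017 1.10994253 0.71863335]
```

The wrist view shows the closed fingers (about 315,300) over the leg, with the hub at (228,280) and the orange foot at (358,292).

View pics/scene2.png

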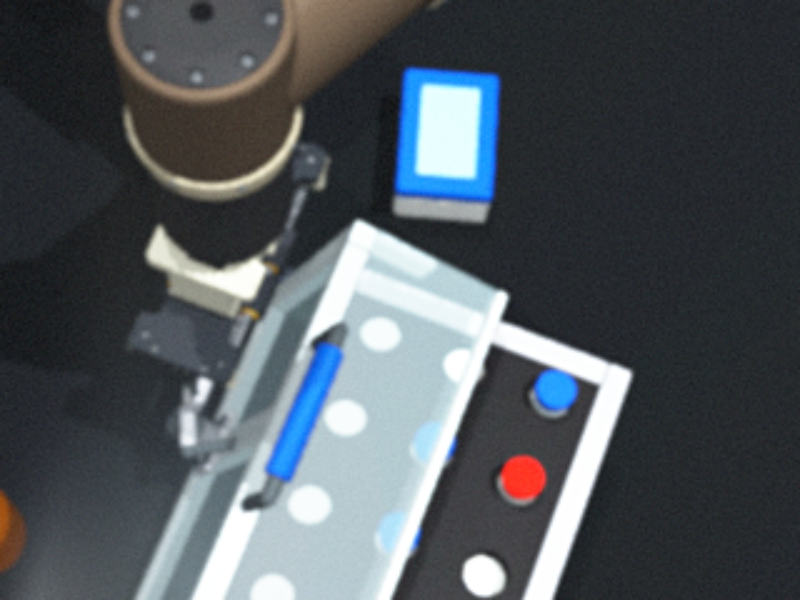

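View pics/top2.png

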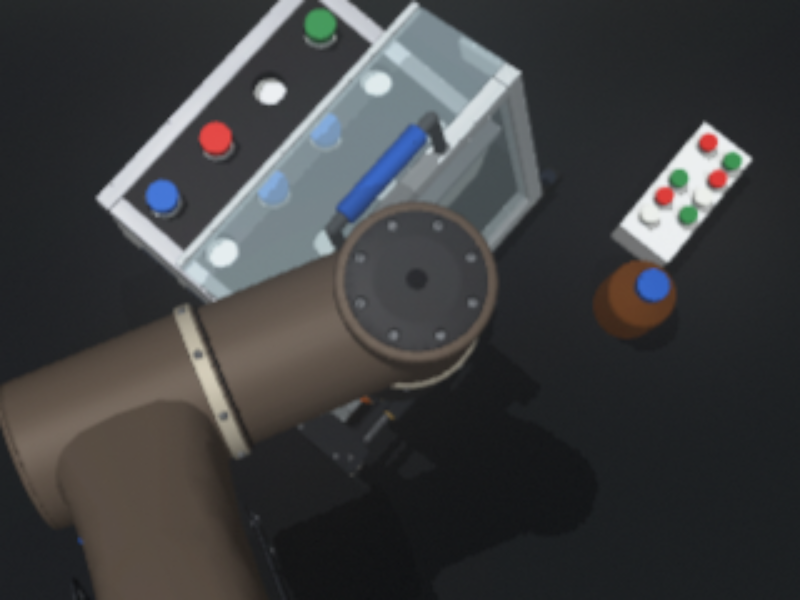

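```bash
python3 - <<'E'
from h import *
from plant import r
st=r.get_state(); print(W2L(st["tcp_pos"]))
p=np.array(st["tcp_pos"]);q0=Rst(st)
for q in np.arange(0,1.21,.1):
    s,c=np.sin(q),np.cos(q)
    P=L2W([-.0142-.0822*s,.105*c,.1202-.0651*s+.020])
    print(round(q,1),(q0.inv().apply(P-p)/.1).round(3)); p=P
E
```

```text
[-0.01703716  0.1042558   0.16546449]
0.0 [-0.029  0.007  0.253]
0.1 [ 0.082 -0.005  0.065]
0.2 [ 0.081 -0.016  0.064]
0.3 [ 0.08  -0.026  0.063]
0.4 [ 0.077 -0.036  0.061]
0.5 [ 0.074 -0.046  0.059]
0.6 [ 0.07  -0.055  0.056]
0.7 [ 0.065 -0.063  0.052]
0.8 [ 0.06  -0.071  0.048]
0.9 [ 0.054 -0.079  0.043]
1.0 [ 0.048 -0.085  0.038]
1.1 [ 0.041 -0.091  0.032]
1.2 [ 0.034 -0.096  0.027]
```

Emit:
{"name": "apply_moves", "arguments": {"slide": [[-0.02,0,0.08],[-0.01,0,0.08],[0,0,0.06],[0,0,0.03],[0.04,0,0.035],[0.04,0,0.035],[0.04,-0.01,0.035]], "turn": [[0,0,0],[0,0,0],[0,0,0],[0,0,0],[0,0,0],[0,0,0],[0,0,0]], "jaw": [1,1,1,1,1,1,1]}}

```text
time_s: 3.1
tcp_pos: [0.5042, -0.0102, 0.1307]
eef_rot: [180.0, -0.3, -131.7]
contact_force: [-8.4, -6.2, 15.7]
gripper_width: 0.0007
```

```bash
python3 - <<'E'
from h import *
from plant import r
c=r.capture("scene"); cv2.imwrite(f"pics/scene3.png",cv2.resize(c["pixels"][180:360,200:440],(800,600)))
c=r.capture("wrist"); cv2.imwrite(f"pics/wrist3.png",c["pixels"])
st=r.get_state(); print(W2L(st["tcp_pos"]),st["eef_rot"],st["contact_force"])
E
```

```text
[-0.02887444  0.10340414  0.13035027] [ 179.95423695   -0.27536866 -131.73433222] [-8.08497108 -5.91239322 15.68656819]
```

View pics/scene3.png

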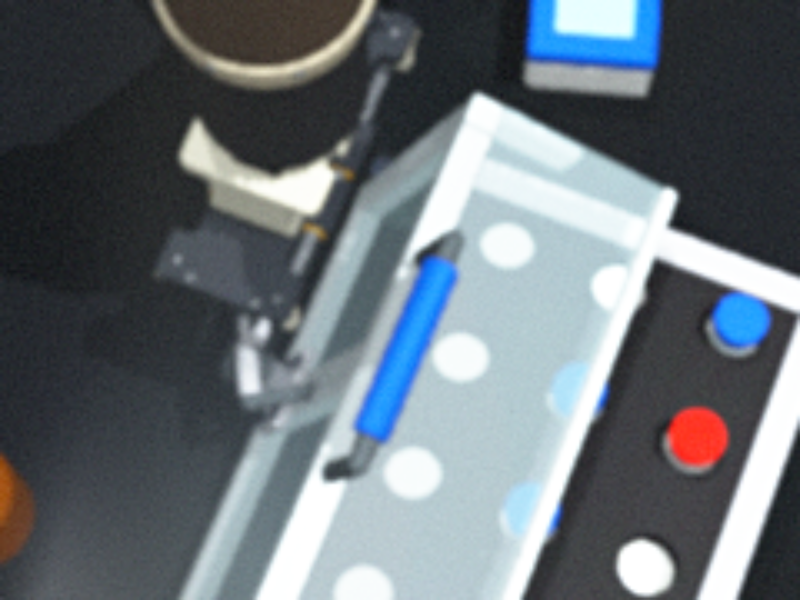

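View pics/wrist3.png

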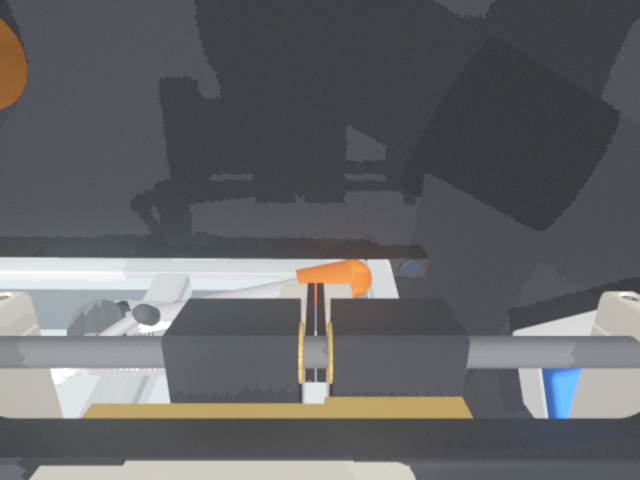

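The wrist view shows the orange foot (335,275) has started to swing out, with the finger on top of it. Friction is loading the contact, so I'll follow with more outward motion.

Emit:
{"name": "apply_moves", "arguments": {"slide": [[0.06,0,0],[0.08,0,0.02],[0.09,-0.02,0.04],[0.09,-0.03,0.05]], "turn": [[0,0,0],[0,0,0],[0,0,0],[0,0,0]], "jaw": [1,1,1,1]}}

```text
time_s: 3.6
tcp_pos: [0.4885, -0.0357, 0.1187]
eef_rot: [-180.0, 0.0, -131.7]
contact_force: [0.4, 0.3, 1.3]
gripper_width: 0.0003
```

```bash
python3 - <<'E'
from h import *
from plant import r
c=r.capture("wrist"); cv2.imwrite(f"pics/wrist4.png",c["pixels"])
st=r.get_state(); print(W2L(st["tcp_pos"]),st["eef_rot"],st["contact_force"])
E
```

```text
[-0.05974093  0.09843542  0.11774206] [ 1.79933875e+02 -6.99060848e-02 -1.31741579e+02] [-1.21282361 -1.46163055  0.66648074]
```

View pics/wrist4.png

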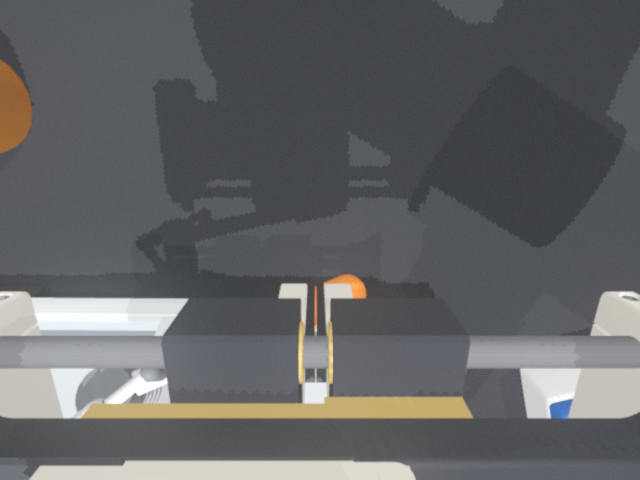

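Emit:
{"name": "apply_moves", "arguments": {"slide": [[0.06,-0.05,0.07],[0.06,-0.06,0.06],[0.06,-0.07,0.06],[0.06,-0.08,0.05],[0.06,-0.08,0.05],[0.05,-0.09,0.04],[0,0,0]], "turn": [[0,0,0],[0,0,0],[0,0,0],[0,0,0],[0,0,0],[0,0,0],[0,0,0]], "jaw": [1,1,1,1,1,1,1]}}

```text
time_s: 4.35
tcp_pos: [0.495, -0.0933, 0.0856]
eef_rot: [179.9, -0.4, -131.8]
contact_force: [-8.2, -9.3, 15.1]
gripper_width: 0.0004
```

```bash
python3 - <<'E'
from h import *
from plant import r
c=r.capture("wrist"); cv2.imwrite(f"pics/wrist5.png",c["pixels"])
c=r.capture("scene"); cv2.imwrite(f"pics/scene5.png",cv2.resize(c["pixels"][180:360,200:440],(800,600)))
st=r.get_state(); print(W2L(st["tcp_pos"]),st["eef_rot"],st["contact_force"])
E
```

```text
[-0.0964014   0.05535655  0.0858021 ] [ 179.86924428   -0.35098289 -131.7646714 ] [-7.91264686 -9.00547905 14.58832975]
```

View pics/wrist5.png

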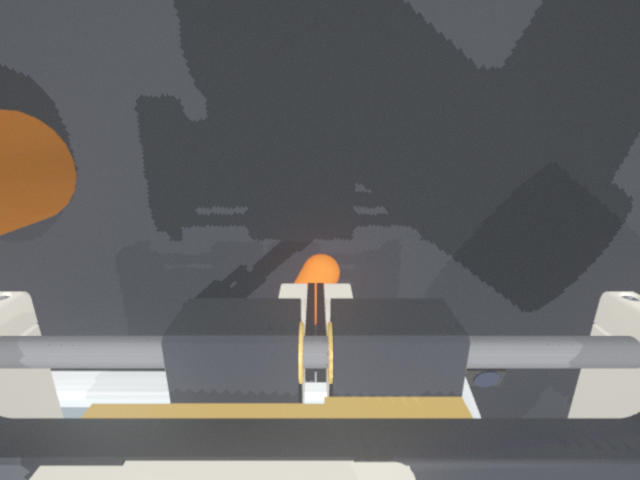

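View pics/scene5.png

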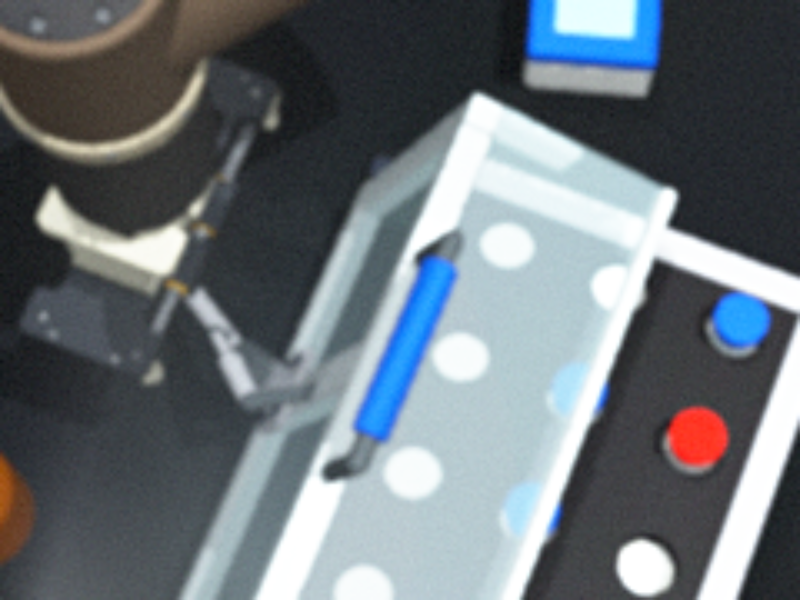

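The leg is now about halfway down, with the foot at wrist (320,272) and the finger still on it. I'll sweep towards -Y while easing outward.

Emit:
{"name": "apply_moves", "arguments": {"slide": [[0.08,-0.05,-0.02],[0.06,-0.1,0.01],[0.05,-0.12,0.03],[0.04,-0.12,0.02],[0.02,-0.12,0.01],[0,0,0]], "turn": [[0,0,0],[0,0,0],[0,0,0],[0,0,0],[0,0,0],[0,0,0]], "jaw": [1,1,1,1,1,1]}}

```text
time_s: 5.05
tcp_pos: [0.5202, -0.1439, 0.0804]
eef_rot: [180.0, -0.0, -131.8]
contact_force: [-0.3, 0.5, 1.0]
gripper_width: 0.0003
```

```bash
python3 - <<'E'
from h import *
from plant import r
c=r.capture("wrist"); cv2.imwrite(f"pics/wrist6.png",c["pixels"])
c=r.capture("scene"); cv2.imwrite(f"pics/scene6.png",cv2.resize(c["pixels"][180:360,200:440],(800,600)))
st=r.get_state(); print(W2L(st["tcp_pos"]),st["eef_rot"],st["contact_force"])
E
```

```text
[-0.11763338  0.00381793  0.08058288] [ 1.79966172e+02 -2.61117007e-02 -1.31768435e+02] [ 0.51317964 -0.66752324 -0.26253822]
```

View pics/wrist6.png

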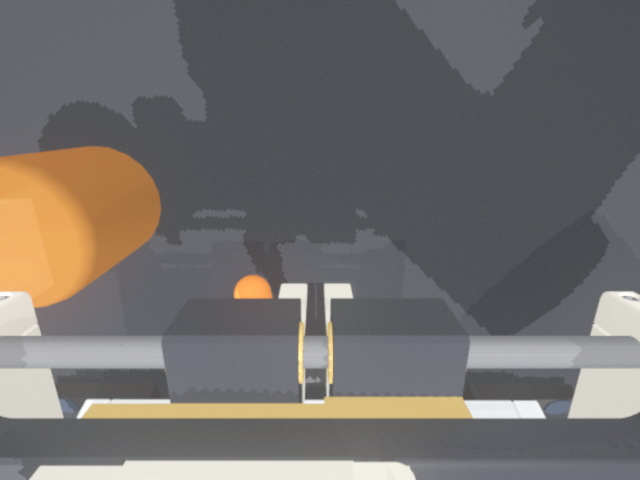

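View pics/scene6.png

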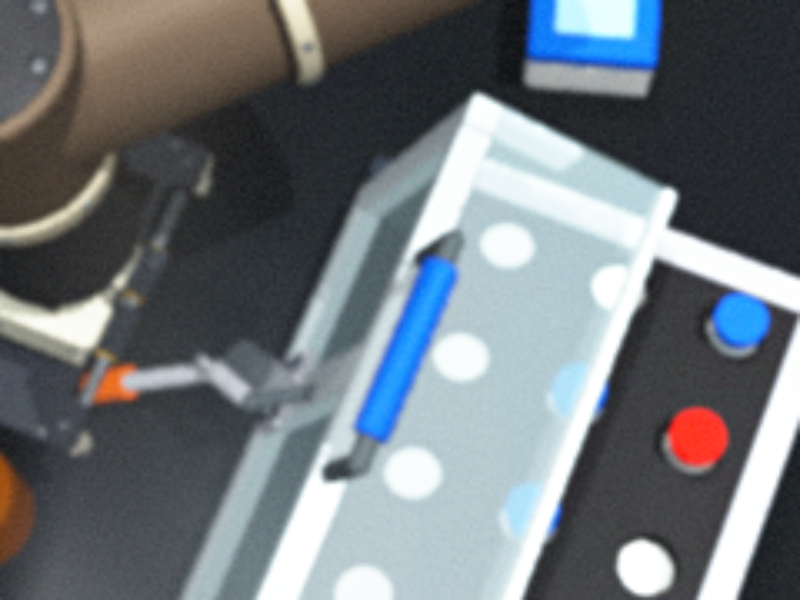

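The leg is thrown past centre: in the scene crop the orange foot is at (108,383) and the wrist view has it free of the fingers at (253,293). Next I'll retreat upward.

Emit:
{"name": "apply_moves", "arguments": {"slide": [[0.1,0,-0.2],[0,0,-0.4],[0,0,-0.45],[0,0,-0.45],[0,0,-0.45],[0,0,-0.45],[0,0,-0.45],[0,0,-0.2]], "turn": [[0,0,0],[0,0,0],[0,0,0],[0,0,0],[0,0,-0.09],[0,0,-0.09],[0,0,-0.09],[0,0,-0.09]], "jaw": [1,1,1,1,0,0,0,0]}}

```text
time_s: 5.95
tcp_pos: [0.513, -0.1501, 0.391]
eef_rot: [-179.6, 0.0, -100.4]
contact_force: [1.3, 1.0, -0.6]
gripper_width: 0.0271
```

```bash
cat >> h.py <<'E'
def Rgrip(lean): # tool z=-shield z, tool y=-shield x
    zs=np.sin(lean)*XH+np.cos(lean)*ZH; xs=np.cos(lean)*XH-np.sin(lean)*ZH
    return R.from_matrix(np.c_[-YH,-xs,-zs])
E
python3 - <<'E'
from h import *
from plant import r
st=r.get_state(); print(W2L(st["tcp_pos"]),st["eef_rot"],st["joints"])
for n in["scene","top"]:
    c=r.capture(n); pickle.dump(c,open(f"pics/{n}7.pkl","wb"))
    cv2.imwrite(f"pics/{n}7.png",cv2.resize(c["pixels"][130:370,180:500],(800,600)))
    for q in (1.0,1.57,1.83):
        print(n,q,proj(c,[sh((-.042-.0706*np.sin(q),.125*np.cos(q),.110-.1031*np.sin(q)))]).round(1))
Rt=Rgrip(.3); P=HND-Rt.apply([0,0,1])*.075
S,T=plan(st,P,Rt,10)
for a,b in zip(S,T): print(a,b)
E
```

```text
[-0.12699028  0.00364334  0.39104351] [-1.79634973e+02  2.80159431e-02 -1.00412058e+02] [ 4.77380517e+00  3.33405707e+00 -2.17839610e+00  6.89431675e-02
 -8.41279317e+01 -1.51927904e+01]
scene 1.0 [[253.1 253.8]]
scene 1.57 [[233.8 281.3]]
scene 1.83 [[228.5 295.5]]
top 1.0 [[387.  283.3]]
top 1.57 [[408.7 267.4]]
top 1.83 [[416.1 256.6]]
[-0.197, -0.124, 0.019] [-0.0186, 0.01, -0.0677]
[-0.183, -0.144, 0.012] [-0.0186, 0.01, -0.0677]
[-0.168, -0.162, 0.005] [-0.0186, 0.01, -0.0677]
[-0.151, -0.178, -0.002] [-0.0186, 0.01, -0.0677]
[-0.132, -0.193, -0.009] [-0.0186, 0.01, -0.0677]
[-0.111, -0.205, -0.017] [-0.0186, 0.01, -0.0677]
[-0.09, -0.214, -0.024] [-0.0186, 0.01, -0.0677]
[-0.067, -0.221, -0.031] [-0.0186, 0.01, -0.0677]
[-0.044, -0.226, -0.038] [-0.0186, 0.01, -0.0677]
[-0.02, -0.228, -0.045] [-0.0186, 0.01, -0.0677]
```

View pics/scene7.png

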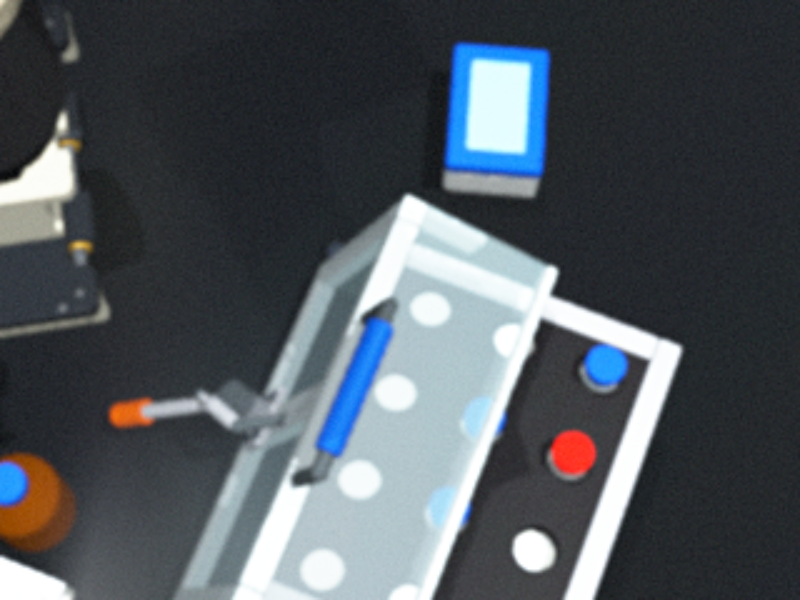

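The foot is at full-image (228,295), matching the predicted (228.5,295.5) for q=1.83, so the kickstand is at its stop. The shield hasn't moved. Now the pre-grasp.

Emit:
{"name": "apply_moves", "arguments": {"slide": [[-0.2,-0.125,0],[-0.18,-0.145,0],[-0.17,-0.16,0],[-0.15,-0.18,0],[-0.13,-0.19,-0.01],[-0.11,-0.205,-0.02],[-0.09,-0.215,-0.02],[-0.07,-0.22,-0.03]], "turn": [[-0.0186,0.01,-0.068],[-0.0186,0.01,-0.068],[-0.0186,0.01,-0.068],[-0.0186,0.01,-0.068],[-0.0186,0.01,-0.068],[-0.0186,0.01,-0.068],[-0.0186,0.01,-0.068],[-0.0186,0.01,-0.068]], "jaw": [0,0,0,0,0,0,0,0]}}

```text
time_s: 6.85
tcp_pos: [0.6393, -0.0127, 0.3731]
eef_rot: [165.8, -1.1, -53.5]
contact_force: [1.3, -0.1, -0.3]
gripper_width: 0.0873
```

Emit:
{"name": "apply_moves", "arguments": {"slide": [[-0.045,-0.225,-0.04],[-0.02,-0.2,-0.04],[0,0,0]], "turn": [[-0.0186,0.01,-0.068],[-0.0186,0.01,-0.068],[0,0,0]], "jaw": [0,0,0]}}

```text
time_s: 7.15
tcp_pos: [0.6692, 0.0214, 0.3671]
eef_rot: [162.3, 0.5, -41.7]
contact_force: [0.7, -0.3, -0.8]
gripper_width: 0.0875
```

```bash
python3 - <<'E'
from h import *
from plant import r
st=r.get_state(); print(W2L(st["tcp_pos"]),st["eef_rot"],st["joints"],st["gripper_width"])
c=r.capture("wrist"); cv2.imwrite(f"pics/wrist8.png",c["pixels"]);pickle.dump(c,open(f"pics/wrist8.pkl","wb"))
print(proj(c,[HND-.048*YH,HND,HND+.048*YH]))
Rt=Rgrip(.3); P=HND-Rt.apply([0,0,1])*.03
print(W2L(P),Rt.as_euler('xyz',degrees=True))
S,T=plan(st,P,Rt,3)
for a,b in zip(S,T): print(a,b)
E
```

```text
[0.10497751 0.00147554 0.36712608] [162.33692212   0.54346839 -41.65867951] [ 22.4311733   26.03327039  19.90749021   7.25998711 -99.99787562
  26.24263847] 0.08745615852195882
[[316.85980661 179.21180661]
 [316.38179532 255.28487368]
 [315.96371214 321.8206885 ]]
[9.24656062e-02 2.23892487e-17 3.30160095e-01] [ 1.62811266e+02 -1.27222187e-14 -4.18000000e+01]
[0.006, 0.002, 0.13] [0.0018, 0.0018, 0.0012]
[0.006, 0.003, 0.13] [0.0018, 0.0018, 0.0012]
[0.005, 0.003, 0.13] [0.0018, 0.0018, 0.0012]
```

View pics/wrist8.png

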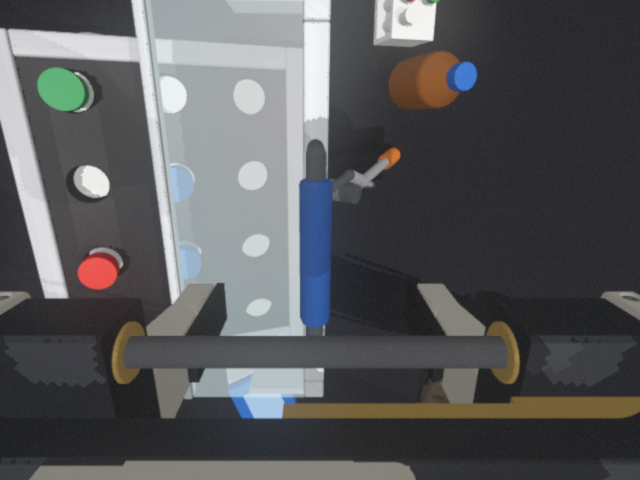

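The wrist view shows the blue bar from (317,180) to (315,325), centred between the open fingers and matching the prediction. Descending.

Emit:
{"name": "apply_moves", "arguments": {"slide": [[0.005,0,0.13],[0.005,0,0.13],[0.005,0.005,0.13],[0,0,0.13],[0,0,0.12],[0,0,0.1],[0,0,0],[0,0,0]], "turn": [[0.002,0.002,0.001],[0.002,0.002,0.001],[0.002,0.002,0.001],[0,0,0],[0,0,0],[0,0,0],[0,0,0],[0,0,0]], "jaw": [0,0,0,0,0,0,0,0]}}

```text
time_s: 8.0
tcp_pos: [0.655, 0.0009, 0.3007]
eef_rot: [163.1, -0.2, -42.0]
contact_force: [0.2, -0.8, 0.9]
gripper_width: 0.0877
```

```bash
python3 - <<'E'
from h import *
from plant import r
st=r.get_state(); print(W2L(st["tcp_pos"]),st["eef_rot"],st["joints"],st["contact_force"])
g=st["tcp_pos"]-Rst(st).apply([0,0,.005]); print("grasp err tool", Rst(st).inv().apply(HND-g))
E
```

```text
[ 0.08013587 -0.0015636   0.30072347] [163.14592709  -0.229624   -42.02426158] [ 21.4327034   24.52592884   9.31834062   7.6426926  -89.86199439
  25.47820838] [ 0.24186083 -0.84644122  0.9303755 ]
grasp err tool [-0.00157402 -0.00308247  0.00324819]
```

Emit:
{"name": "apply_moves", "arguments": {"slide": [[-0.015,-0.03,0.03],[0,0,0],[0,0,0],[0,0,0],[0,0,0],[0,0,0],[0,0,0],[0,0,0]], "turn": [[0,0,0],[0,0,0],[0,0,0],[0,0,0],[0,0,0],[0,0,0],[0,0,0],[0,0,0]], "jaw": [0,0.3,0.6,0.8,1,1,1,1], "newtons": 35}}

```text
time_s: 8.8
tcp_pos: [0.6551, 0.0035, 0.2968]
eef_rot: [163.2, -0.2, -42.0]
contact_force: [0.2, 0.3, -0.4]
gripper_width: 0.0368
```

Emit:
{"name": "apply_moves", "arguments": {"slide": [[0,0,0],[0,0,0],[0,0,0]], "turn": [[0,0,0],[0,0,0],[0,0,0]], "jaw": [1,1,1]}}

```text
time_s: 9.1
tcp_pos: [0.6553, 0.0037, 0.2967]
eef_rot: [163.2, -0.2, -42.0]
contact_force: [1.0, 0.2, -0.8]
gripper_width: 0.0192
```

```bash
python3 - <<'E'
from h import *
from plant import r
c=r.capture("wrist"); cv2.imwrite(f"pics/wrist9.png",c["pixels"])
c=r.capture("scene"); cv2.imwrite(f"pics/scene9.png",cv2.resize(c["pixels"][130:370,180:500],(800,600)))
st=r.get_state(); print(W2L(st["tcp_pos"]),st["eef_rot"],st["contact_force"],st["moment"],st["gripper_width"])
g=st["tcp_pos"]-Rst(st).apply([0,0,.005]); print("grasp err tool", Rst(st).inv().apply(HND-g), W2L(g))
E
```

```text
[8.24830657e-02 4.71433346e-05 2.96735528e-01] [163.18534167  -0.22125443 -42.00156837] [ 1.94487797  0.54069389 -0.06754415] [ 1.01691111 -0.97956949  0.03716211] 0.019545373973384645
grasp err tool [6.16118440e-05 3.08859648e-04 1.16275380e-04] [8.39295053e-02 6.05373456e-05 3.01521720e-01]
```

View pics/wrist9.png

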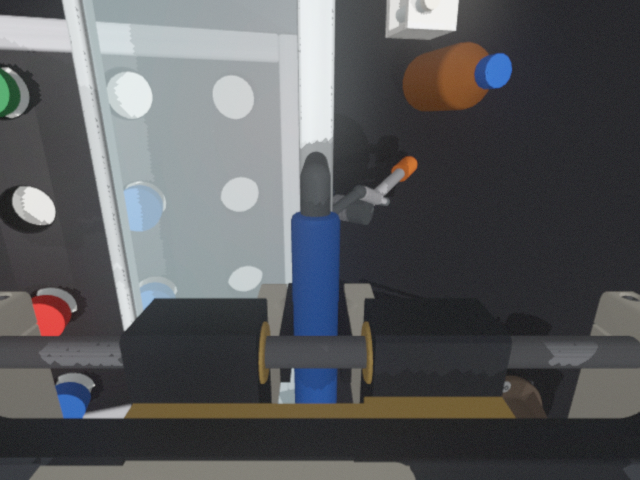

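View pics/scene9.png

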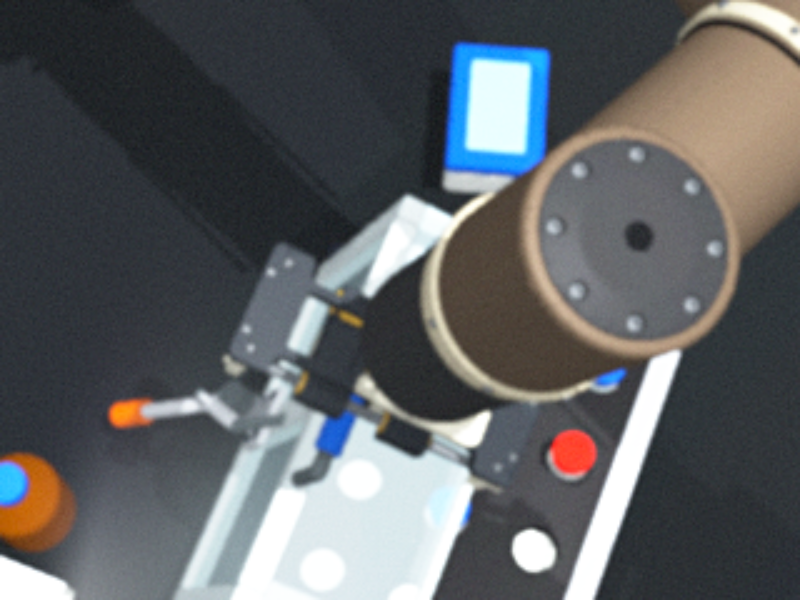

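The blue bar is held centrally between the pads (wrist view about (315,330), width 19.5 mm). The kickstand is still at its stop. Now I'll raise the shield along the arc about the feet edge, in stages.

Emit:
{"name": "apply_moves", "arguments": {"slide": [[0,0.038,0.0014],[0,0.038,0.0014],[0,0.038,0.0014],[0,0.038,0.0014],[0,0.038,0.0014],[0,0.038,0.0014],[0,0.038,0.0014],[0,0.038,0.0014]], "turn": [[0.0083,0,0],[0.0083,0,0],[0.0083,0,0],[0.0083,0,0],[0.0083,0,0],[0.0083,0,0],[0.0083,0,0],[0.0083,0,0]], "jaw": [1,1,1,1,1,1,1,1], "newtons": 45}}

```text
time_s: 10.0
tcp_pos: [0.635, -0.0189, 0.3035]
eef_rot: [168.9, -0.2, -42.0]
contact_force: [1.5, 0.3, 1.0]
gripper_width: 0.0188
```

```bash
cat > chk.py <<'E'
from h import *
from plant import r
st=r.get_state(); g=W2L(st["tcp_pos"]-Rst(st).apply([0,0,.005]))
print(st["time_s"],"g",g.round(4),"rad",np.hypot(g[0],g[2]).round(4),"nom .3121","lean(pos)",(np.arctan2(g[0],g[2])+np.arctan2(.009,.312)).round(4),"lean(tool)",np.deg2rad(180-st["eef_rot"][0]).round(4),st["eef_rot"].round(2))
F=st["contact_force"]; M=st["moment"]; print("F local",(F@XH).round(1),(F@YH).round(1),F[2].round(1),"M",(M@XH).round(2),(M@YH).round(2),M[2].round(2),st["gripper_width"])
E
python3 chk.py
```

```text
10.0 g [5.300e-02 2.000e-04 3.084e-01] rad 0.313 nom .3121 lean(pos) 0.1991 lean(tool) 0.1933 [168.92  -0.22 -42.01]
F local 1.2 -0.9 1.0 M -0.01 -0.81 0.03 0.01878399611740708
```

Emit:
{"name": "apply_moves", "arguments": {"slide": [[0,0.038,0.0014],[0,0.038,0.0014],[0,0.038,0.0014],[0,0.038,0.0014],[0,0.038,0.0014],[0,0.038,0.0014],[0,0.038,0.0014],[0,0.038,0.0014]], "turn": [[0.0083,0,0],[0.0083,0,0],[0.0083,0,0],[0.0083,0,0],[0.0083,0,0],[0.0083,0,0],[0.0083,0,0],[0.0083,0,0]], "jaw": [1,1,1,1,1,1,1,1]}}

```text
time_s: 10.8
tcp_pos: [0.6149, -0.0413, 0.3072]
eef_rot: [174.6, -0.2, -42.0]
contact_force: [0.5, 0.7, 6.2]
gripper_width: 0.0188
```

```bash
python3 chk.py
```

```text
10.8 g [2.240e-02 2.000e-04 3.122e-01] rad 0.313 nom .3121 lean(pos) 0.1005 lean(tool) 0.0934 [174.65  -0.24 -42.01]
F local 0.9 0.1 6.2 M 0.24 -0.31 -0.09 0.018798550619926396
```

Emit:
{"name": "apply_moves", "arguments": {"slide": [[0,0.038,0.0014],[0,0.038,0.0014],[0,0.038,0.0014],[0,0.038,0.0014],[0,0,0]], "turn": [[0.0083,0,0],[0.0083,0,0],[0.0083,0,0],[0.0083,0,0],[0,0,0]], "jaw": [1,1,1,1,1]}}

```text
time_s: 11.3
tcp_pos: [0.6044, -0.0529, 0.3079]
eef_rot: [177.5, -0.2, -42.0]
contact_force: [-0.4, 1.3, 5.1]
gripper_width: 0.019
```

```bash
python3 chk.py
```

```text
11.3 g [6.500e-03 3.000e-04 3.129e-01] rad 0.313 nom .3121 lean(pos) 0.0497 lean(tool) 0.0437 [177.5   -0.25 -42.04]
F local 0.7 1.1 5.1 M 0.4 -0.14 -0.01 0.019030380911702376
```

Emit:
{"name": "apply_moves", "arguments": {"slide": [[0,0.038,0.001],[0,0.038,0.001],[0,0.038,0.001],[0,0,0],[0,0,0]], "turn": [[0.0083,0,0],[0.0083,0,0],[0.0083,0,0],[0,0,0],[0,0,0]], "jaw": [1,1,1,1,1]}}

```text
time_s: 11.8
tcp_pos: [0.5972, -0.0609, 0.308]
eef_rot: [179.6, -0.2, -42.0]
contact_force: [-1.0, 0.4, 7.7]
gripper_width: 0.0188
```

```bash
python3 chk.py; python3 - <<'E'
from h import *
from plant import r
for n in["scene","top","wrist"]:
    c=r.capture(n); pickle.dump(c,open(f"pics/{n}10.pkl","wb"))
    cv2.imwrite(f"pics/{n}10.png",cv2.resize(c["pixels"][130:370,180:500],(800,600)) if n!="wrist" else c["pixels"])
E
```

```text
11.8 g [-4.40e-03  3.00e-04  3.13e-01] rad 0.313 nom .3121 lean(pos) 0.0148 lean(tool) 0.0075 [179.57  -0.24 -42.02]
F local -0.4 1.0 7.7 M 0.65 0.1 -0.06 0.01876580852825121
```

View pics/scene10.png

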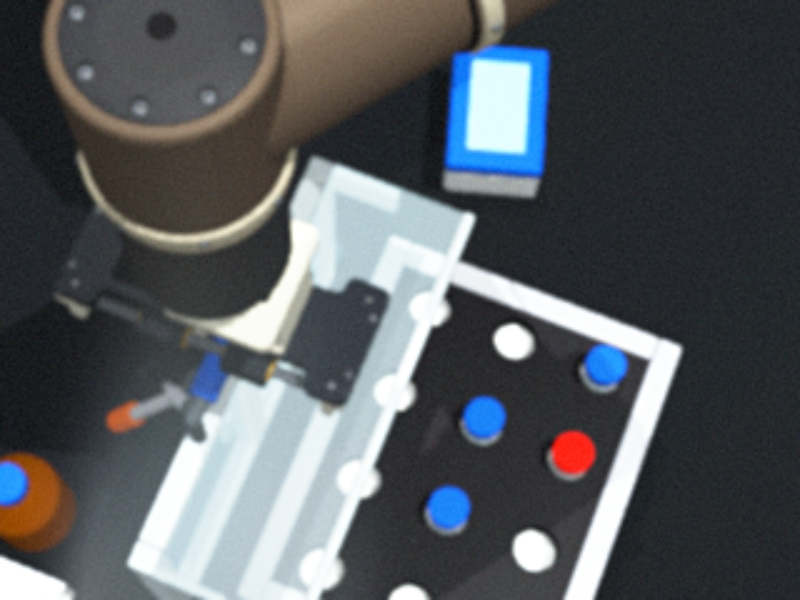

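View pics/wrist10.png

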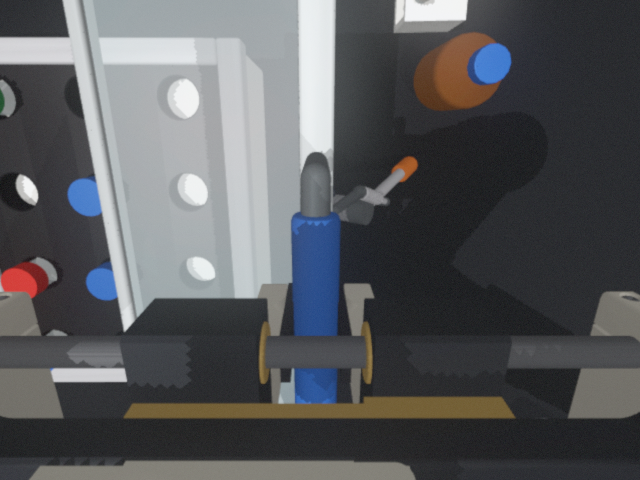

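View pics/top10.png

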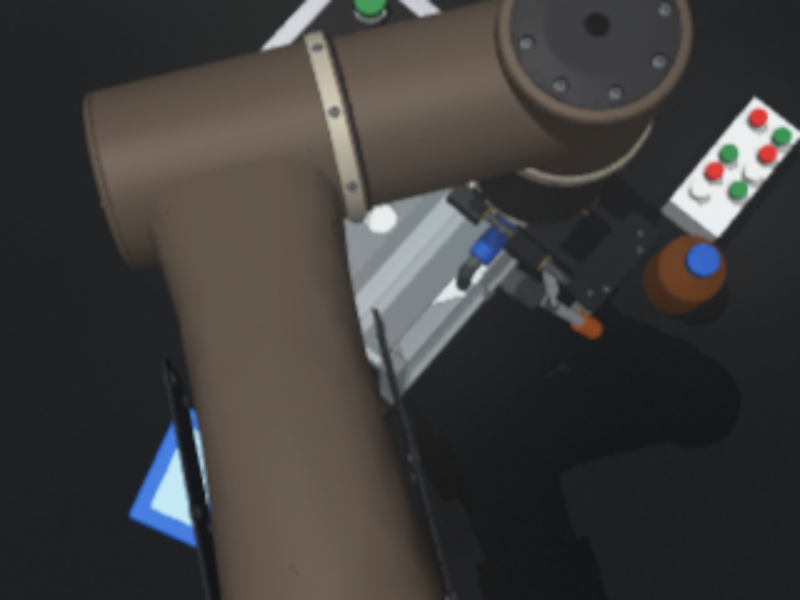

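Nearly upright: about 0.014 rad remains by both position and tool angle. The wrist view is unchanged relative to the handle. I'll ease in the last bit.

Emit:
{"name": "apply_moves", "arguments": {"slide": [[0,0.015,0],[0,0.015,0],[0,0.012,0],[0,0,0],[0,0,0],[0,0,0]], "turn": [[0.0031,0,0],[0.0031,0,0],[0.0028,0,0],[0,0,0],[0,0,0],[0,0,0]], "jaw": [1,1,1,1,1,1]}}

```text
time_s: 12.55
tcp_pos: [0.5946, -0.0639, 0.3079]
eef_rot: [-179.7, -0.2, -42.0]
contact_force: [-1.2, 1.7, 7.7]
gripper_width: 0.0188
```

```bash
python3 chk.py; python3 - <<'E'
from h import *
from plant import r
for n in["scene","top","wrist"]:
    c=r.capture(n); pickle.dump(c,open(f"pics/{n}11.pkl","wb"))
    cv2.imwrite(f"pics/{n}11.png",cv2.resize(c["pixels"][130:370,180:500],(800,600)) if n!="wrist" else c["pixels"])
    h=hsv(c); 
    q=1.83
    for l in (0,.02):
        print(n,l,"foot",proj(c,[sh((-.042-.0706*np.sin(q),.125*np.cos(q),.110-.1031*np.sin(q)),l),sh((0,-.19,.009),l),sh((0,-.16,.26),l),sh((.117,-.16,.256),l),sh((0,.16,.26),l)]).round(1).tolist())
E
python3 chk.py
```

```text
12.55 g [-8.400e-03  3.000e-04  3.129e-01] rad 0.313 nom .3121 lean(pos) 0.0019 lean(tool) 6.2774 [-179.67   -0.24  -42.01]
F local 0.5 2.0 7.7 M 0.53 0.22 -0.06 0.018825100647623664
scene 0 foot [[227.3, 297.9], [243.9, 388.2], [233.5, 356.7], [298.6, 384.0], [307.2, 192.3]]
scene 0.02 foot [[227.2, 297.7], [244.0, 388.2], [236.4, 357.9], [301.5, 385.3], [309.8, 193.3]]
top 0 foot [[416.5, 260.7], [422.1, 188.0], [433.1, 166.6], [390.8, 133.2], [335.4, 279.5]]
top 0.02 foot [[416.5, 260.5], [422.0, 187.9], [431.2, 165.1], [388.9, 132.2], [333.4, 277.8]]
wrist 0 foot [[408.6, 164.4], [316.9, 16.1], [316.2, -63.2], [58.2, -57.1], [317.5, 479.2]]
wrist 0.02 foot [[408.9, 164.7], [316.7, 16.0], [304.4, -63.3], [50.4, -54.8], [310.2, 479.3]]
12.7 g [-0.0084  0.0004  0.3129] rad 0.313 nom .3121 lean(pos) 0.0021 lean(tool) 6.2774 [-179.67   -0.24  -42.  ]
F local -0.3 1.6 7.8 M 0.53 0.15 -0.01 0.018976813914854108
```

View pics/scene11.png

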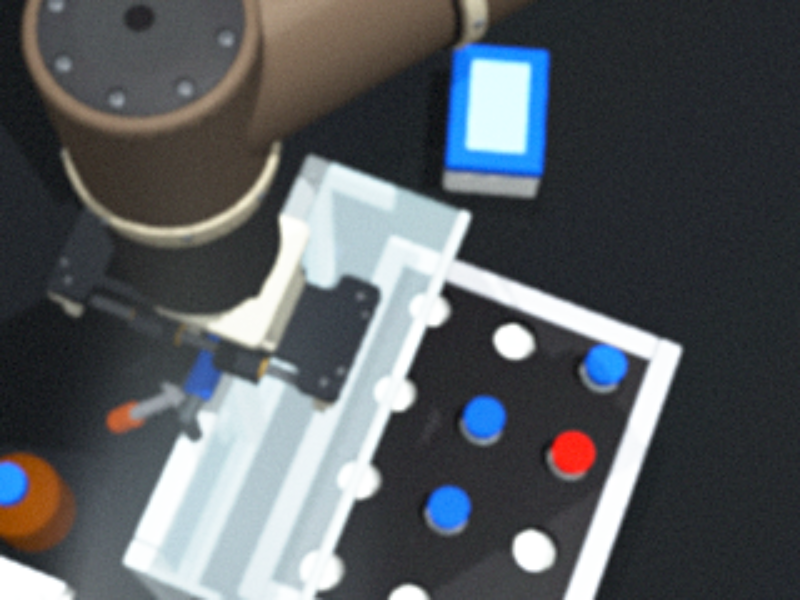

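Emit:
{"name": "apply_moves", "arguments": {"slide": [[0,0.008,0.002],[0,0.008,0.002],[0,0,0],[0,0,0],[0,0,0]], "turn": [[0.001,0,0],[0.001,0,0],[0,0,0],[0,0,0],[0,0,0]], "jaw": [1,1,1,1,1]}}

```text
time_s: 13.2
tcp_pos: [0.5937, -0.0648, 0.3079]
eef_rot: [-179.5, -0.3, -42.0]
contact_force: [-1.0, 3.5, 10.2]
gripper_width: 0.0191
```

```bash
python3 chk.py
```

```text
13.2 g [-9.700e-03  3.000e-04  3.129e-01] rad 0.3131 nom .3121 lean(pos) -0.0022 lean(tool) 6.2737 [-179.45   -0.27  -41.99]
F local 2.0 3.1 10.2 M 0.97 -0.12 -0.01 0.019127012195918097
```

Emit:
{"name": "apply_moves", "arguments": {"slide": [[0,0.01,0],[0,0,0],[0,0,0],[0,0,0],[0,0,0]], "turn": [[0.001,0,0],[0,0,0],[0,0,0],[0,0,0],[0,0,0]], "jaw": [1,1,1,1,1]}}

```text
time_s: 13.7
tcp_pos: [0.5931, -0.0655, 0.3079]
eef_rot: [-179.4, -0.3, -42.0]
contact_force: [-1.5, 2.4, 8.8]
gripper_width: 0.0186
```

```bash
python3 chk.py; python3 - <<'E'
from h import *
from plant import r
c=r.capture("scene"); pickle.dump(c,open("pics/scene12.pkl","wb")); cv2.imwrite("pics/scene12.png",cv2.resize(c["pixels"][130:370,180:500],(800,600)))
c=r.capture("wrist"); cv2.imwrite("pics/wrist12.png",c["pixels"])
a=pickle.load(open("pics/scene11.pkl","rb"))
for k,cc in (("11",a),("12",c0:=pickle.load(open("pics/scene12.pkl","rb")))):
    m=blob(cc,(3,120,60),(18,255,255),(215,285,246,310)); n,l,s,ce=cv2.connectedComponentsWithStats(m.astype(np.uint8)); i=1+s[1:,4].argmax(); print(k,s[i],ce[i])
    # left edge column of foot
E
python3 chk.py
```

```text
13.7 g [-1.060e-02  3.000e-04  3.129e-01] rad 0.3131 nom .3121 lean(pos) -0.0051 lean(tool) 6.272 [-179.36   -0.27  -41.99]
F local 0.8 2.7 8.8 M 0.97 -0.21 0.0 0.018562676288468964
11 [223 291  14  12  96] [228.125      297.08333333]
12 [223 291  13  12  89] [227.94382022 297.20224719]
13.8 g [-1.060e-02  3.000e-04  3.129e-01] rad 0.3131 nom .3121 lean(pos) -0.005 lean(tool) 6.272 [-179.36   -0.27  -41.98]
F local 1.0 2.7 10.6 M 0.98 -0.22 -0.03 0.01867516375373291
```

View pics/wrist12.png

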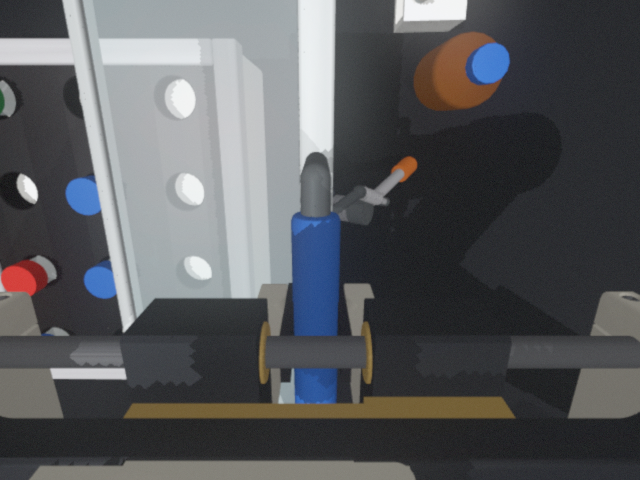

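Emit:
{"name": "apply_moves", "arguments": {"slide": [[0,0.015,0],[0,0,0],[0,0,0],[0,0,0]], "turn": [[0.003,0,0],[0,0,0],[0,0,0],[0,0,0]], "jaw": [1,1,1,1]}}

```text
time_s: 14.2
tcp_pos: [0.5925, -0.0662, 0.308]
eef_rot: [-179.0, -0.3, -42.0]
contact_force: [-0.4, 3.2, 8.1]
gripper_width: 0.019
```

```bash
cat > avg.py <<'E'
from h import *
from plant import r
F=[];M=[]
for i in range(8):
    c=r.capture("scene"); st=r.get_state(); F.append(st["contact_force"]);M.append(st["moment"])
B=np.c_[XH,YH,ZH]
print("F",(np.mean(F,0)@B).round(2),"sd",np.std(F,0).round(2),"M",(np.mean(M,0)@B).round(2))
E
python3 chk.py; python3 avg.py
```

```text
14.2 g [-1.16e-02  3.00e-04  3.13e-01] rad 0.3132 nom .3121 lean(pos) -0.0082 lean(tool) 6.2665 [-179.04   -0.28  -41.98]
F local 2.1 2.4 8.1 M 1.05 -0.86 0.01 0.01904632805298582
F [3.08 2.83 9.37] sd [0.34 0.47 0.44] M [ 1.03 -0.85 -0.06]
```

The final nudge met rising resistance (3 N back, 9 N down), so the kickstand foot is bearing and the feet are pressed down. Last check is foot position against the start, then stillness.

```bash
python3 - <<'E'
from h import *
from plant import r
c=r.capture("scene"); a=pickle.load(open("pics/scene0.pkl","rb"))
def crop(x): return cv2.convertScaleAbs(cv2.resize(x["pixels"][350:410,215:275],(400,400),interpolation=cv2.INTER_CUBIC),alpha=2.5,beta=20)
def crop2(x): return cv2.resize(x["pixels"][150:440,140:460],(400,362))
cv2.imwrite("pics/cmp.png",np.vstack([np.hstack([crop(a),crop(c)])]));cv2.imwrite("pics/full13.png",cv2.resize(c["pixels"],(800,600)))
st=r.get_state(); print(st["qd"].round(2))
E
python3 chk.py
```

```text
[ 0.06  0.11 -0.05 -0.04 -0.04  0.01]
14.65 g [-0.0116  0.0004  0.3129] rad 0.3131 nom .3121 lean(pos) -0.0082 lean(tool) 6.2666 [-179.05   -0.28  -41.98]
F local 2.8 2.5 8.7 M 1.02 -0.83 -0.06 0.019267192938770578
```

View pics/cmp.png

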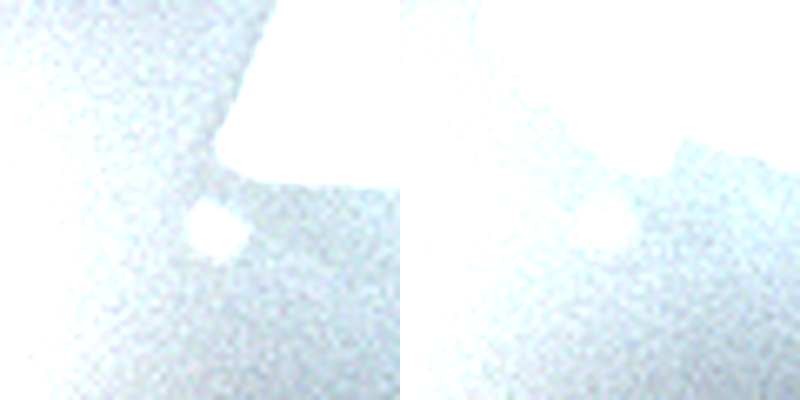

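View pics/full13.png

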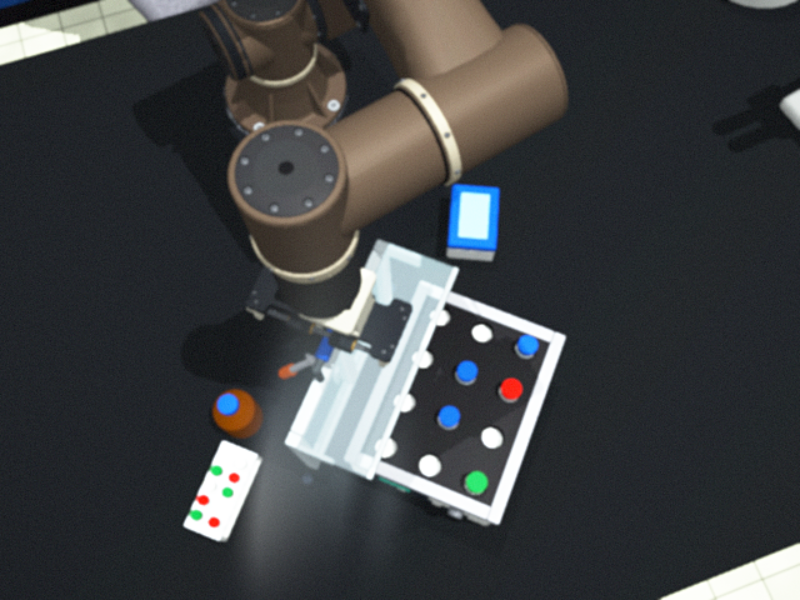

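The shield's -Y rubber foot moved about 1.2 px left and 0.8 px up in the image. The model gives (245,389)→(243.9,388.2) for pure tilting about its edge, so it wasn't dragged. Bottle, tip box and rack look unmoved. Handing in.

```bash
python3 -c "
from plant import r
print(r.close_job())"
```

```text
the job is handed in; nothing more can be done
None
```

The shield is upright on its two feet and the kickstand's foot, and the arm is still holding it by the blue handle. I handed the job in at about 14.7 s of the 51 s allowed.

I pushed the kickstand down with closed fingers while the shield leaned on the bath. I then gripped the handle, set to 45 N, and turned the shield back about the bath-side edge of its feet.

- **Kickstand:** the foot was at (228,295) in the scene image, against a predicted (228.5,295.5) for the 1.83 rad stop. The images after raising show it still down.
- **Upright:** the handle position gives about -0.008 rad, slightly past vertical. That is only a little more than the roughly 0.006 rad the camera calibration allows.
- **Seating:** the last nudge met rising resistance, about 3 N back and 9 N down. I take this as the kickstand's foot bearing on the bench, but I did not see that contact directly.
- **Feet:** the one rubber foot I compared moved about 1 px, as pure tilting predicts, so I saw no sign of dragging or lifting.
- **Surroundings:** the arm was still at the end. In the last overhead view the bottle, tip box and rack look unmoved. I did not measure their positions again, nor the shield's gap to the bath.
- **Forces:** the peak I saw was about 19 N, at the fingertips while pushing the kickstand.

One small disagreement: a sideways load of about 2.7 N and a moment of about 1 N m remained on the gripper. The gripper is about 0.3° out of line with the bar, which I think explains it, and I left it.

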